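# Load the round blank into its die and pin it

## Task

Slide the round blank over the feed plate into the die whose round pocket matches it, without lifting it off the plate, until it lies flat on the pocket's floor. Then take the headed pin from its wooden block and lower it end-down through the blank's centre hole to the bottom of the die's bore, and let go. Leave the bins and the square blank where they are.

Things in the scene. Friction and masses are not known exactly. Their poses are not given: they have to be found in the camera images.
- feed: Fixed steel feed plate, 170 (x) x 300 (y) x 40 mm high, flat top at 40 mm. Origin: centre of its underside, on the table. Its +x side touches the two die blocks, whose tops are flush with it.
- die_round: Fixed dark steel die block, 130 x 130 x 40 mm, with a round pocket 100 mm across, 12 mm deep, mouth chamfered 3 mm, in its top (floor 28 mm above the table) and in its centre a 22 mm bore right through to the table. Origin: centre of its underside; z up; yaw as the feed plate's. It touches the feed plate's +x edge, centre 150 mm ahead of the plate's centre, 70 mm left or right.
- die_square: Fixed dark steel die block of the same outside size, on the other side, with a square pocket 84 x 84 mm, 12 mm deep, and the same 22 mm bore. The round blank does not fit in. Not used. Origin: centre of its underside.
- blank: Loose round aluminium blank, a flat ring 96 mm across, 20 mm thick, 28 mm centre hole, about 0.36 kg, flat on the feed plate. Origin: centre of its underside (40 mm above the table on the plate, 28 mm when home in the pocket, where 8 mm of it stands proud). Pushed, it tips into the pocket 10 to 15 mm before it is centred and may hang on the rim until pushed on.
- pin: Loose steel pin, 100 mm long: shank 20 mm across with a chamfered foot, and from 76 mm up a round head 32 mm across and 24 mm high, to be gripped from above. About 0.28 kg. Origin: centre of its foot, z along the pin to the head. It stands upright in the wooden block; in the die its foot comes to rest on the table, 0 mm.
- rack: Fixed wooden pin block, 80 x 80 x 30 mm high, with a 23 mm hole right through its middle in which the pin stands, foot on the table. Origin: centre of its underside.
- bluebin: Bystander: open blue plastic bin 160 x 110 x 70 mm on the table. Origin: centre of its underside.
- redbin: Bystander: open red plastic bin 180 x 120 x 80 mm on the table. Origin: centre of its underside.
- squareblank: Bystander: loose square aluminium blank 82 x 82 x 20 mm flat on the table. Origin: centre of its underside.
Mind the look-alikes: they are no part of the job. What is shaped like the blank but orange is not meant. What is shaped like the die_round but yellow is not meant.

How it is judged (in metres and radians):
On the way:
1. the round blank lies home in the round pocket (horizontal distance between blank and die_round below 0.006 m and z of blank in the frame of die_round below 0.031 m and angle between blank's own z axis and vertical below 0.05 rad), for 0.2 s.
At the end, for the whole second after the job is handed in: The round blank lies flat on the floor of the round pocket (within 6 mm of centre, within 3 mm of the floor, tilted less than 0.05 rad) and the pin stands in that die's bore (foot within 6 mm of its axis and 5 mm of the bottom, tilted less than 0.15 rad), both at rest (all of step 1 and horizontal distance between pin and die_round below 0.006 m and z of pin in the frame of die_round below 0.005 m and angle between pin's own z axis and vertical below 0.15 rad and linear speed of each of pin, blank below 0.02 m/s); the robot touches nothing.
It fails at once if the blank is lifted more than 20 mm off the plate (z of blank in the frame of feed above 0.06 m).
It fails at once if the blue bin is shifted by more than 30 mm (distance of bluebin from where it was at the start of the episode above 0.03 m).
It fails at once if the red bin is shifted by more than 30 mm (distance of redbin from where it was at the start of the episode above 0.03 m).
It fails at once if the square blank is shifted by more than 30 mm (distance of squareblank from where it was at the start of the episode above 0.03 m).
It also fails if it takes over 72 s, if anything falls off the work surface, if the arm or the gripper's body presses on something with over 40 N, if the wrist force passes 120 N, or if a joint passes its speed limit or range.

## Robot

A 6-joint arm with a two-finger parallel gripper is mounted at the origin on the work surface. World frame = base frame: x ahead of the robot, y to its left, z up, the work surface at z = 0. Lengths are in m, angles in degrees, forces in N, time in s.
With the tool pointing down it reaches from about 0.4 to 0.825 m from the base axis. Payload 7 kg.
Tool frame: the origin (TCP) lies midway between the tips of the shut fingers; the grasp point (between the pads) lies 19 mm behind it; z points along the fingers, y is the direction in which the jaws open and shut (so a half turn about z gives the same grasp; the last joint's range is limited). The gripper opens to 88 mm and grips with 3 to 60 N. Pads are 19 mm wide; open, the fingers measure 130 mm over their backs; the gripper's body (78 mm by 193 mm) begins 47 mm behind the grasp point.
Start: joints at [85.262, 20.546, 0.682, 0, -70.136, -16.507], TCP at [0.245, 0.629, 0.227] pointing down, gripper open.
Joint ranges: [-176.03, 176.03], [-82.01, 121.73], [-58.28, 71.71], [-173.87, 95.51], [-174.79, -0.11], [-173.66, 173.66]. Speed limits (degrees/s): [136.94, 136.94, 172.46, 180, 180, 180].

## Interface

Orientations are given as [roll, pitch, yaw] about the fixed x, y, z axes, in that order (R = Rz(yaw) Ry(pitch) Rx(roll)).
In Python, from plant import r gives the robot as it stands. The module is installed in compiled form; this text tells all that it offers.
- The arm moves only by the tool send_rows, never from a script. Its argument "motion" is a list of rows, each an object with "travel": the shift along the tool's x, y, z in m, a list of three; "spin": the turn about the tool's z in degrees. In form: [{"travel": [tx, ty, tz], "spin": spin}, ...]. A call has 1 to 5 rows; each row shifts and turns the pose as measured when the row begins, along the tool's axes as they then stand; what a row does not reach is not made up. A row lasts 1/12 s, in which the tool goes at most 41.7 mm and 7.16 degrees, less where a joint would pass 70% of its speed; a pose out of reach is approached as far as the arm can. A call is refused whole if a number of a shift passes 0.0417 or a number of a turn 7.16, either way. A call with a gripper value outside its range is refused whole. "gripper" is the gripper command: -1 is shut, 1 is fully open, values between are in proportion, set as the call begins (left out, the last holds). The fingers move at their own pace and stop on an object; "squeeze" is the grip in N (left out, the last holds). Time passes only in rows, so rows that do not move let the fingers close. It gives the time, the measured TCP pose, the force and the opening at its end, in the units of the state.
- r.get_state(): the state, without advancing time (a new reading comes with each control period).
- r.capture(name): name is "scene" or "top" or "wrist"; returns (picture, depth): 480x640x3 uint8, blue, green, red; 480x640 float32, m along the optical axis (not along the pixel's ray), 0 where there is no reading.
- r.get_calibration(name): a dict with "fov_y" (degrees; the focal length in pixels is half the picture's height over the tangent of half this angle, whatever the lens; pixels are square), "cx", "cy" (the principal point, pixels), "k1" (the pictures are not rectified: a ray, as slopes to the right and down, at radius r is drawn at 1 + k1 r^2 times it, then the intrinsics apply), "origin" and "orientation" of the camera in the world. Camera axes: x right, y down, z forward; pixel columns grow to the right and rows downward; lengths in m; the calibration is good to about 2 mm. A picture is of the moment at which its call begins: read the wrist's pose just before it. get_calibration takes no time and is no camera call; for the wrist camera it gives the pose at the moment of the call.
- r.close_job(): hands the job in, once; it reports no verdict.
Trained networks look in the newest picture that a camera, given by its name, has taken for a name from the list of things; names that differ only in an ending like _2 or _b are one class to them, and where a whole thing is asked for, a point or a joint stands for the part that bears it (a point fixed in the world has none). Each returns a list of dicts, best first, with "conf" (0 to 1); they miss things now and then, are a little off and sometimes report something else, mostly with a low value. They report only what shows in the picture. A call takes as long as a camera call. They do not tell look-alikes from the thing itself.
- r.boxes_of(camera, target): "at" ([x, y, z] in m, in the coordinates of the camera as it stood for that picture, good to about 4 mm: the middle of the surface that is visible of it).
- r.pinpoint(camera, target): "at" ([x, y, z] in m, in the coordinates of the camera as it stood for that picture, good to about 4 mm: a listed point, or the origin of a listed thing).
The state is a dict: "time_s": time; "joints": joint angles; "qd": joint speeds; "joint_torque": joint torques, N m; "tcp_pos": TCP position; "eef_rot": TCP orientation; "contact_force": force on the tool from outside, world axes, zero at the start; "moment": the same for the moment, N m; "gripper_width": finger opening in m.
Only numpy, scipy, OpenCV 4.12 (cv2) and the standard library are available. Lean on these libraries where they do the work, as an engineer would, in place of code of your own. Each camera call takes 0.05 s, during which the arm holds its last target. There are 200 camera calls.

## Working session

There is one attempt and no reset: what is moved stays moved. The work goes in short steps, Python scripts to look and compute and a tool call to move; the robot and the scene stay as the last step left them, time stands still between calls to the robot, and variables do not carry over. Pictures are saved under pics/ and viewed, about 8 in all and at most 12, crops included, and the job is handed in when it is done.

Besides the shell and the picture viewer there is one more tool, called after ">>>" as name([rows], argument=value, ...), one row to a line, values as JSON. send_rows: Moves the arm, as the interface text tells. Its arguments: {"type":"object","properties":{"motion":{"type":"array"},"gripper":{"type":"number"},"squeeze":{"type":"number"}},"required":["motion"]}

```bash
mkdir -p pics
cat > h.py <<'E'
import numpy as np, cv2
from scipy.spatial.transform import Rotation as R
from plant import r
def Rm(o): return R.from_euler('xyz',o,degrees=True).as_matrix()
def towld(c,p): return Rm(c['orientation'])@np.array(p)+np.array(c['origin'])
def pix(c,P):
    p=Rm(c['orientation']).T@(np.array(P)-np.array(c['origin'])); s=p[:2]/p[2]; f=240/np.tan(np.radians(c['fov_y']/2))
    s=s*(1+c['k1']*(s@s)); return np.array([f*s[0]+c['cx'],f*s[1]+c['cy']])
def ray(c,uv):
    f=240/np.tan(np.radians(c['fov_y']/2)); d=(np.array(uv,float)-[c['cx'],c['cy']])/f; s=d.copy()
    for _ in range(20): s=d/(1+c['k1']*(s@s))
    return np.array([s[0],s[1],1.])
def atz(c,uv,z):
    d=Rm(c['orientation'])@ray(c,uv); o=np.array(c['origin']); return o+d*(z-o[2])/d[2]
def find(cam,names,k=3):
    c=r.get_calibration(cam)
    for n in names:
        for e in r.pinpoint(cam,n)[:k]:
            w=towld(c,e['at']); print(n,round(e['conf'],2),w.round(4),pix(c,w).round(0))
E
python3 - <<'E'
from h import *
print(r.get_state())
for n in('scene','top'):
    p,d=r.capture(n); cv2.imwrite(f'pics/{n}0.png',p); print(n,r.get_calibration(n))
find('top',['feed','die_round','die_square','blank','pin','rack','bluebin','redbin','squareblank'])
E
```

```text
{'time_s': 0.0, 'joints': array([ 8.52608865e+01,  2.05896201e+01,  6.33002926e-01, -2.00955870e-02,
       -7.01341097e+01, -1.65074392e+01]), 'qd': array([-0.01768985, -0.05657486, -0.00839131, -0.05355031, -0.07333192,
       -0.00617823]), 'joint_torque': array([-1.44530886e-04, -5.82714021e+01,  2.93043727e+01,  6.99717969e+00,
        6.93194437e-03, -1.75071955e-04]), 'tcp_pos': array([0.24445008, 0.62865883, 0.22563738]), 'eef_rot': array([ 1.79907644e+02, -7.66912060e-03, -2.12533903e+01]), 'contact_force': array([-0.30369231, -0.19958816, -1.31072079]), 'moment': array([ 0.013511  , -0.00029906, -0.01257184]), 'gripper_width': 0.08740418049825852}
scene {'fov_y': 49.86972294807815, 'cx': 318.434181888205, 'cy': 242.9841784818341, 'k1': -0.026656292194597402, 'origin': array([ 1.06100279, -0.75434567,  0.67553696]), 'orientation': array([-124.27558872,    0.39213248,   33.94811586])}
top {'fov_y': 51.636280636679096, 'cx': 321.04675964976605, 'cy': 232.34687597392605, 'k1': -0.13932962752786876, 'origin': array([ 0.42214698, -0.03499206,  1.3407351 ]), 'orientation': array([-1.74777174e+02,  1.16820980e-01, -8.89909332e+01])}
feed 0.87 [ 0.4738 -0.081  -0.    ] [339. 259.]
feed 0.32 [ 0.3873 -0.4555  0.002 ] [476. 293.]
die_round 0.95 [ 8.179e-01 -2.105e-01  5.000e-04] [388. 136.]
die_round 0.67 [ 0.6105 -0.178   0.003 ] [376. 209.]
die_square 0.74 [ 0.4499 -0.137   0.037 ] [361. 268.]
die_square 0.56 [ 0.6383 -0.046  -0.0012] [327. 198.]
blank 0.76 [ 2.826e-01 -2.769e-01  2.000e-04] [411. 331.]
blank 0.71 [ 0.4518 -0.1394  0.0362] [362. 267.]
pin 0.44 [ 0.5001  0.2986 -0.0009] [201. 247.]
rack 0.7 [0.5014 0.2966 0.003 ] [201. 246.]
bluebin 0.58 [0.6641 0.387  0.0045] [171. 187.]
redbin 0.78 [ 0.3902 -0.4515  0.0016] [475. 291.]
squareblank 0.82 [ 0.6722 -0.376  -0.0025] [447. 189.]
```

View pics/top0.png

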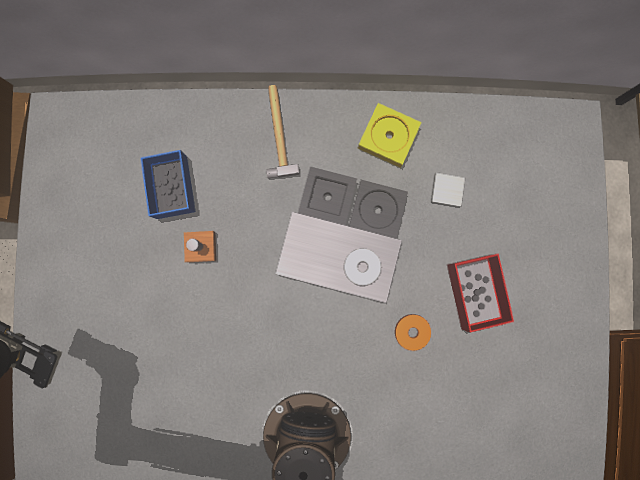

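View pics/scene0.png

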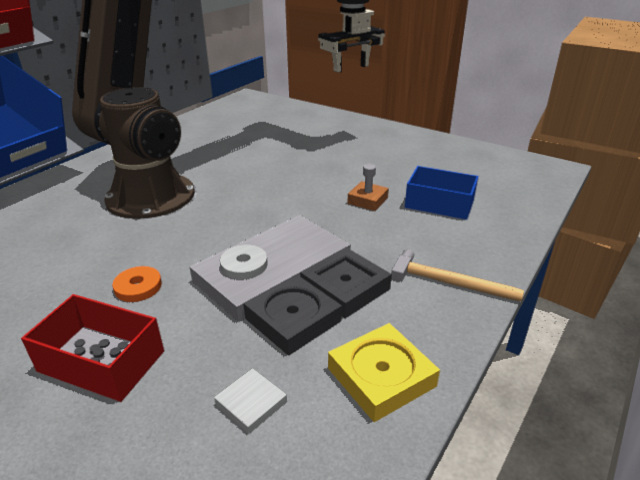

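Candidates in the top picture:
- **Blank:** the grey ring on the plate at (362,267) is the one I want. The orange ring at (413,332) is the look-alike.
- **Die:** the dark round pocket at (378,209) is the one I want. The yellow block at (390,134) is the look-alike, and the dark square pocket at (327,197) is not used.
- **Pin:** it stands in the wooden block at (193,245).

The network's estimates fit this choice. Next I go above the plate for a close look.

>>> send_rows([
  {"travel":[0.022,0.032,-0.003],"spin":0},
  {"travel":[0.022,0.032,-0.003],"spin":0},
  {"travel":[0.022,0.032,-0.003],"spin":0},
  {"travel":[0.022,0.032,-0.003],"spin":0},
  {"travel":[0.022,0.032,-0.003],"spin":0},
], gripper=0.36, squeeze=20)

```text
time_s: 0.97
tcp_pos: [0.2886, 0.439, 0.2372]
eef_rot: [179.7, -0.1, -20.9]
contact_force: [0.5, 0.2, 0.2]
gripper_width: 0.0618
```

>>> send_rows([
  {"travel":[0.022,0.032,-0.003],"spin":0},
  {"travel":[0.022,0.032,-0.003],"spin":0},
  {"travel":[0.022,0.032,-0.003],"spin":0},
  {"travel":[0.022,0.032,-0.003],"spin":0},
  {"travel":[0.022,0.032,-0.003],"spin":0},
])

```text
time_s: 1.38
tcp_pos: [0.3344, 0.2408, 0.2544]
eef_rot: [179.9, -0.1, -20.8]
contact_force: [0.8, -0.0, 1.2]
gripper_width: 0.0595
```

>>> send_rows([
  {"travel":[0.022,0.032,-0.003],"spin":0},
  {"travel":[0.022,0.032,-0.003],"spin":0},
  {"travel":[0.022,0.032,-0.003],"spin":0},
  {"travel":[0.022,0.032,-0.003],"spin":0},
  {"travel":[0.022,0.032,-0.003],"spin":0},
])

```text
time_s: 1.8
tcp_pos: [0.3798, 0.0429, 0.273]
eef_rot: [-179.6, -0.3, -20.5]
contact_force: [2.2, 1.2, 0.7]
gripper_width: 0.0595
```

>>> send_rows([
  {"travel":[0.025,0.0275,0],"spin":-1.4},
  {"travel":[0.025,0.0275,0],"spin":-1.4},
  {"travel":[0.025,0.0275,0],"spin":-1.4},
  {"travel":[0.025,0.0275,0],"spin":-1.4},
  {"travel":[0.025,0.0275,0],"spin":-1.4},
])

```text
time_s: 2.22
tcp_pos: [0.4574, -0.1367, 0.2777]
eef_rot: [-179.3, -1.0, -13.2]
contact_force: [0.8, 1.4, 0.2]
gripper_width: 0.0594
```

>>> send_rows([
  {"travel":[0,0,0],"spin":0},
  {"travel":[0,0,0],"spin":0},
])

```text
time_s: 2.38
tcp_pos: [0.459, -0.1435, 0.2769]
eef_rot: [-179.4, -0.9, -13.6]
contact_force: [-0.4, 1.6, 0.1]
gripper_width: 0.0594
```

Run:
```python
from h import *
s=r.get_state(); print(s['tcp_pos'],s['eef_rot'])
c=r.get_calibration('wrist'); print(c)
p,d=r.capture('wrist'); cv2.imwrite('pics/w1.png',p)
for n in ['feed','die_round','die_square','blank']:
    for e in r.pinpoint('wrist',n)[:2]:
        w=towld(c,e['at']); print(n,round(e['conf'],2),w.round(4),pix(c,w).round(0))
```

```text
[ 0.45902385 -0.14348984  0.27689004] [-179.40829959   -0.91273622  -13.62650393]
{'fov_y': 66.4289432567145, 'cx': 313.6492738642625, 'cy': 238.02068322743182, 'k1': 0.01966912519055646, 'origin': array([ 0.52899259, -0.16145835,  0.43612415]), 'orientation': array([ 164.76653292,    0.56973967, -103.62419818])}
feed 0.77 [ 0.4787 -0.0794  0.0021] [260. 197.]
die_round 0.7 [ 0.6053 -0.1821 -0.0014] [320.  63.]
die_square 0.92 [ 0.6423 -0.0421  0.0032] [185.  59.]
blank 0.8 [ 0.4597 -0.1365  0.0386] [310. 207.]
blank 0.67 [ 2.830e-01 -2.808e-01 -1.000e-04] [452. 307.]
```

View pics/w1.png

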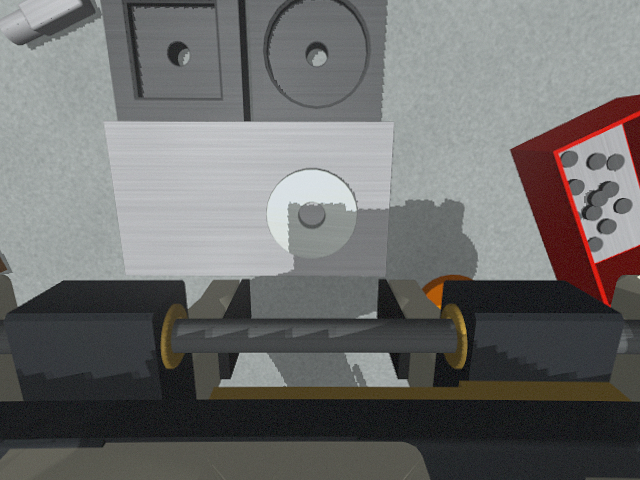

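The wrist picture shows the grey blank on the plate at about (312,213), and the round pocket at about (317,51) with its bore at (317,55). The square pocket is at (178,52). The orange ring is mostly hidden at (450,290).

Run:
```python
from h import *
c=dict(fov_y=66.4289432567145,cx=313.6492738642625,cy=238.02068322743182,k1=0.01966912519055646,origin=[0.52899259,-0.16145835,0.43612415],orientation=[164.76653292,0.56973967,-103.62419818])
p=cv2.imread('pics/w1.png'); g=cv2.cvtColor(p,cv2.COLOR_BGR2GRAY)
for nm,z,ex in(('blank',.06,(.4597,-.1365)),('die',.04,(.608,-.181))):
    # rectified ground view at height z, 0.25 mm/px, 140mm wide
    n=600; S=.00025; xs=(np.arange(n)-n/2)*S
    m=np.array([[pix(c,(ex[0]-a,ex[1]-b,z)) for b in xs] for a in xs],np.float32)
    v=cv2.remap(g,m[...,0],m[...,1],cv2.INTER_LINEAR); cv2.imwrite(f'pics/r_{nm}.png',v)
    v=cv2.GaussianBlur(v,(9,9),0)
    rr=(185,200) if nm=='blank' else (195,218)
    for p2 in(30,20,12):
        h=cv2.HoughCircles(v,cv2.HOUGH_GRADIENT,1,20,param1=60,param2=p2,minRadius=rr[0],maxRadius=rr[1])
        if h is not None:
            for q in h[0][:3]: print(nm,ex[0]-(q[1]-n/2)*S,ex[1]-(q[0]-n/2)*S,q[2]*S)
            break
for uv in((104,122),(394,122),(386,275),(125,275)): print(uv,atz(c,uv,.04).round(4))
a=cv2.imread('pics/r_blank.png');b=cv2.imread('pics/r_die.png');cv2.imwrite('pics/rr.png',cv2.resize(np.hstack([a,b]),(800,400)))
```

```text
blank 0.45482498 -0.138125 0.047775004
die 0.606125 -0.177625 0.0496
(104, 122) [0.5956 0.0484 0.04  ]
(394, 122) [ 0.5258 -0.2415  0.04  ]
(386, 275) [ 0.363  -0.2026  0.04  ]
(125, 275) [0.4328 0.0895 0.04  ]
```

View pics/rr.png

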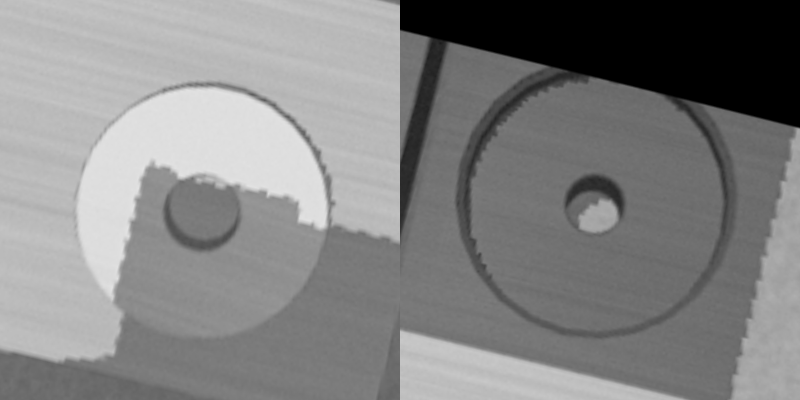

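>>> send_rows([
  {"travel":[-0.031,-0.0033,0],"spin":0.9},
  {"travel":[-0.031,-0.0033,0.01],"spin":0.9},
  {"travel":[0,0,0.035],"spin":0},
  {"travel":[0,0,0.04],"spin":0},
  {"travel":[0,0,0.04],"spin":0},
])

```text
time_s: 3.05
tcp_pos: [0.4073, -0.1125, 0.158]
eef_rot: [-178.9, -2.2, -14.5]
contact_force: [1.3, 0.8, -0.4]
gripper_width: 0.0596
```

>>> send_rows([
  {"travel":[0,0,0.03],"spin":0},
  {"travel":[0,0,0.0],"spin":0},
])

```text
time_s: 3.22
tcp_pos: [0.404, -0.11, 0.1224]
eef_rot: [-178.9, -1.9, -14.3]
contact_force: [0.0, 0.3, -1.1]
gripper_width: 0.0595
```

>>> send_rows([
  {"travel":[-0.002,0.006,0.018],"spin":0.5},
  {"travel":[-0.002,0.006,0.018],"spin":0.5},
  {"travel":[-0.001,0.002,0.016],"spin":0},
  {"travel":[0,0,0.012],"spin":0},
  {"travel":[0,0,0],"spin":0},
])

```text
time_s: 3.63
tcp_pos: [0.4021, -0.1177, 0.0628]
eef_rot: [-178.8, -2.3, -14.7]
contact_force: [-0.3, -0.1, 1.0]
gripper_width: 0.0596
```

>>> send_rows([
  {"travel":[-0.002,0.003,0.009],"spin":0.7},
  {"travel":[-0.001,0.003,0.007],"spin":0.3},
  {"travel":[0,0.001,0.003],"spin":0},
  {"travel":[0,0,0],"spin":0},
])

```text
time_s: 3.97
tcp_pos: [0.4029, -0.1214, 0.0487]
eef_rot: [-178.7, -2.7, -15.3]
contact_force: [-0.5, 0.3, -0.7]
gripper_width: 0.0599
```

>>> send_rows([
  {"travel":[0.008,0,0.002],"spin":0},
  {"travel":[0.012,0,0.001],"spin":0},
  {"travel":[0.012,0,0.001],"spin":0},
  {"travel":[0.012,0,0.001],"spin":0},
  {"travel":[0.012,0,0.001],"spin":0},
])

```text
time_s: 4.38
tcp_pos: [0.4583, -0.1363, 0.048]
eef_rot: [-178.7, -2.6, -15.2]
contact_force: [-1.5, 0.9, -1.6]
gripper_width: 0.0596
```

>>> send_rows([
  {"travel":[0.012,0.0005,0.001],"spin":0.1},
  {"travel":[0.012,0.0005,0.001],"spin":0.1},
  {"travel":[0.012,0.0005,0.001],"spin":0},
  {"travel":[0.01,0.0005,0.001],"spin":0},
  {"travel":[0.008,0,0.001],"spin":0},
])

```text
time_s: 4.8
tcp_pos: [0.5126, -0.1541, 0.0468]
eef_rot: [-178.7, -2.3, -15.3]
contact_force: [-5.3, 1.2, 4.7]
gripper_width: 0.0597
```

```bash
cat > look.py <<'E'
from h import *
import sys
s=r.get_state(); print(s['tcp_pos'].round(4),s['eef_rot'].round(1),s['time_s'])
c=r.get_calibration('wrist'); p,d=r.capture('wrist'); cv2.imwrite(f'pics/{sys.argv[1]}.png',p)
import pickle; pickle.dump((c,d),open(f'pics/{sys.argv[1]}.pkl','wb'))
for n in sys.argv[2:]:
    for e in r.pinpoint('wrist',n)[:2]:
        w=towld(c,e['at']); print(n,round(e['conf'],2),w.round(4),pix(c,w).round(0))
E
python3 look.py w2 blank die_round
```

```text
[ 0.5126 -0.1541  0.0468] [-178.7   -2.3  -15.3] 4.8
```

View pics/w2.png

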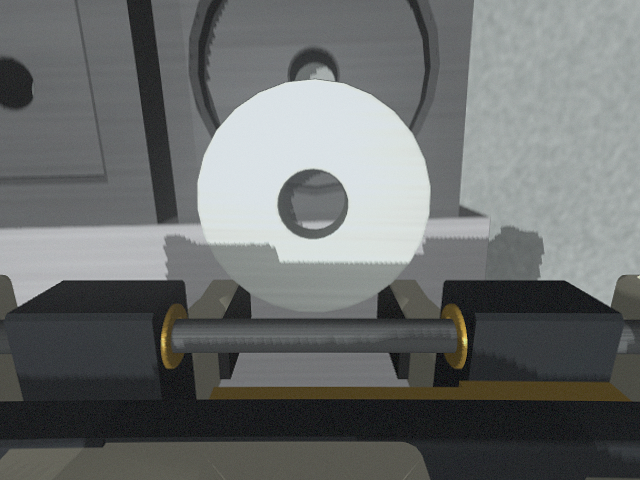

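The blank sits cupped between the fingers at (313,196), flat and in line with the bore at (315,70). I keep pushing.

>>> send_rows([
  {"travel":[0.01,0,0.001],"spin":0},
  {"travel":[0.01,0,0.001],"spin":0},
  {"travel":[0.01,0,0.001],"spin":0},
  {"travel":[0.008,0,0.001],"spin":0},
  {"travel":[0.006,0,0.001],"spin":0},
])

```text
time_s: 5.37
tcp_pos: [0.552, -0.1653, 0.0436]
eef_rot: [-178.8, -2.1, -15.4]
contact_force: [-4.3, 2.1, 5.8]
gripper_width: 0.0596
```

```bash
python3 - <<'E'
from h import *
import pickle
c,_=pickle.load(open('pics/w2.pkl','rb'))
print(atz(c,(313,196),.06))
for uv in((193,70),(438,70)): print(atz(c,uv,.04))
E
python3 look.py w3 blank die_round
```

```text
[ 0.56036605 -0.1666082   0.06      ]
[ 0.62278786 -0.13047469  0.04      ]
[ 0.59516751 -0.2298818   0.04      ]
[ 0.552  -0.1653  0.0436] [-178.8   -2.1  -15.4] 5.3667
```

>>> send_rows([
  {"travel":[0.006,0,0.0],"spin":0},
  {"travel":[0.005,0,0.0],"spin":0},
  {"travel":[0.003,0,0],"spin":0},
])

```text
time_s: 5.77
tcp_pos: [0.5667, -0.1688, 0.044]
eef_rot: [-178.7, -2.2, -15.4]
contact_force: [-2.0, 0.6, 0.0]
gripper_width: 0.06
```

```bash
python3 look.py w4 blank die_round
python3 - <<'E'
from h import *
import pickle
c,d=pickle.load(open('pics/w4.pkl','rb'))
# height map of points near the die
for uv in [(313,100),(250,150),(370,150),(313,250),(260,200),(360,200),(150,150),(470,150),(313,140)]:
    z=d[uv[1],uv[0]]; print(uv, towld(c,ray(c,uv)*z).round(4))
E
```

```text
[ 0.5667 -0.1688  0.044 ] [-178.7   -2.2  -15.4] 5.7667
die_round 0.78 [ 6.082e-01 -1.782e-01  6.000e-04] [313. 195.]
(313, 100) [ 0.6508 -0.191   0.0465]
(250, 150) [ 0.6388 -0.1604  0.0477]
(370, 150) [ 0.6255 -0.2088  0.0465]
(313, 250) [ 0.5904 -0.1745  0.0486]
(260, 200) [ 0.6177 -0.1582  0.0476]
(360, 200) [ 0.6066 -0.1997  0.049 ]
(150, 150) [ 0.6517 -0.1121  0.03  ]
(470, 150) [ 0.6095 -0.2655  0.0008]
(313, 140) [ 0.6357 -0.1869  0.0496]
```

View pics/w4.png

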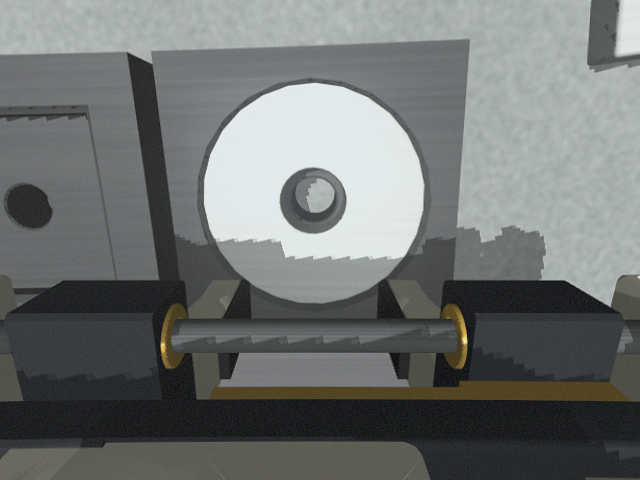

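The blank lies flat in the pocket: its top reads z≈0.048 all round, its outline is centred at (314,191), and the bore shows inside its hole. I'll measure the bore.

Run:
```python
from h import *
import pickle
c,d=pickle.load(open('pics/w4.pkl','rb'))
g=cv2.imread('pics/w4.png'); ex=(.608,-.180)
out=[]
for z,S,w in((.028,.0001,.02),(.048,.0003,.06)):
    n=400; xs=(np.arange(n)-n/2)*S
    m=np.array([[pix(c,(ex[0]-a,ex[1]-b,z)) for b in xs] for a in xs],np.float32)
    v=cv2.remap(g,m[...,0],m[...,1],cv2.INTER_LINEAR); out.append(v)
    gv=cv2.GaussianBlur(cv2.cvtColor(v,cv2.COLOR_BGR2GRAY),(7,7),0)
    for lo,hi in(((100,120),(130,148)) if z<.03 else ((155,163),(164,182))):
        h=cv2.HoughCircles(gv,cv2.HOUGH_GRADIENT,1,20,param1=50,param2=10,minRadius=lo,maxRadius=hi)
        if h is not None:
            for q in h[0][:2]: print(z,ex[0]-(q[1]-200)*S,ex[1]-(q[0]-200)*S,q[2]*S)
cv2.imwrite('pics/bore.png',np.hstack(out))
```

```text
0.028 0.61305 -0.18205 0.0109
0.028 0.61364996 -0.17955 0.01115
0.028 0.60775 -0.17985001 0.014739999
0.028 0.60815 -0.17655 0.013839999
0.048 0.61114997 -0.18015 0.047280002
0.048 0.60995 -0.17985001 0.050430004
0.048 0.60635 -0.17475 0.05442
```

View pics/bore.png

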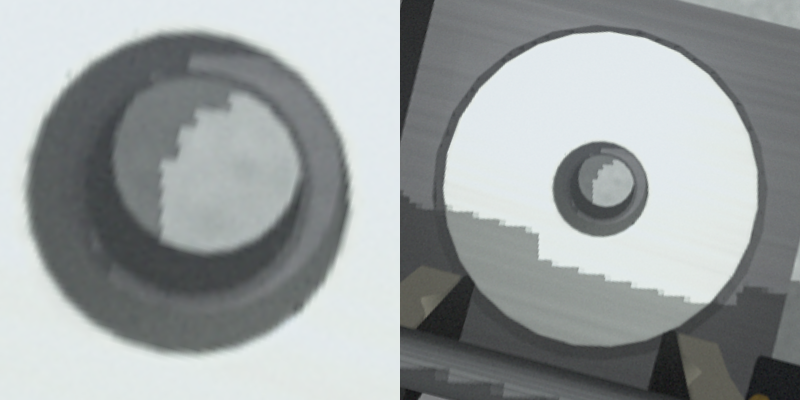

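>>> send_rows([
  {"travel":[-0.02,0,-0.005],"spin":0},
  {"travel":[-0.02,0,-0.03],"spin":0},
  {"travel":[0,0,-0.04],"spin":0},
  {"travel":[0,0,-0.04],"spin":0},
  {"travel":[0,0,-0.04],"spin":0},
], gripper=1)

```text
time_s: 6.33
tcp_pos: [0.5154, -0.1593, 0.1928]
eef_rot: [-178.9, -1.4, -15.4]
contact_force: [1.9, 0.8, -1.5]
gripper_width: 0.0855
```

>>> send_rows([
  {"travel":[-0.0165,-0.036,-0.005],"spin":0},
  {"travel":[-0.0165,-0.036,-0.005],"spin":0},
  {"travel":[-0.0165,-0.036,-0.005],"spin":0},
  {"travel":[-0.0165,-0.036,-0.003],"spin":0},
  {"travel":[-0.0165,-0.036,-0.003],"spin":0},
])

```text
time_s: 6.75
tcp_pos: [0.4894, 0.0358, 0.2293]
eef_rot: [-178.4, -2.8, -16.1]
contact_force: [0.5, 0.6, -0.7]
gripper_width: 0.0878
```

>>> send_rows([
  {"travel":[-0.0165,-0.036,0],"spin":0},
  {"travel":[-0.0165,-0.036,0],"spin":0},
  {"travel":[-0.0165,-0.036,0],"spin":0},
  {"travel":[-0.0165,-0.036,0],"spin":0},
  {"travel":[-0.0165,-0.036,0],"spin":0},
])

```text
time_s: 7.17
tcp_pos: [0.458, 0.2419, 0.2363]
eef_rot: [-177.7, -3.3, -16.1]
contact_force: [1.0, -0.4, -0.2]
gripper_width: 0.0878
```

>>> send_rows([
  {"travel":[-0.0165,-0.036,0],"spin":0},
  {"travel":[-0.01,-0.02,0],"spin":0},
  {"travel":[0,0,0],"spin":0},
  {"travel":[0,0,0],"spin":0},
])

```text
time_s: 7.5
tcp_pos: [0.4459, 0.3148, 0.2387]
eef_rot: [-177.3, -3.5, -15.6]
contact_force: [-0.4, -0.3, -0.3]
gripper_width: 0.0878
```

```bash
python3 look.py w5 pin rack
python3 - <<'E'
from h import *
import pickle
c,d=pickle.load(open('pics/w5.pkl','rb'))
v,u=np.mgrid[:480,:640]; P=np.array([[towld(c,ray(c,(a,b))*d[b,a]) if d[b,a]>0 else (0,0,0) for a in range(0,640,2)] for b in range(0,280,2)]).reshape(-1,3)
q=P[(P[:,2]>.09)&(P[:,2]<.107)&(abs(P[:,0]-.5)<.04)&(abs(P[:,1]-.298)<.05)]
print(len(q),q.mean(0),q.min(0),q.max(0))
(x,y),rad=cv2.minEnclosingCircle(q[:,:2].astype(np.float32)); print(x,y,rad)
E
```

```text
[0.4459 0.3148 0.2387] [-177.3   -3.5  -15.6] 7.5
pin 0.72 [ 5.051e-01  2.986e-01 -5.000e-04] [325. 159.]
298 [0.50208887 0.29802222 0.09971388] [0.48667754 0.28297002 0.09675449] [0.51714124 0.31339284 0.10173329]
0.5022903680801392 0.2980616092681885 0.01572907157242298
```

>>> send_rows([
  {"travel":[0,0,-0.04],"spin":0},
  {"travel":[0,0,-0.04],"spin":0},
  {"travel":[0,0,-0.04],"spin":0},
  {"travel":[0,0,0],"spin":0},
])

```text
time_s: 7.98
tcp_pos: [0.4381, 0.3027, 0.3606]
eef_rot: [-177.7, -3.3, -16.1]
contact_force: [0.9, 0.5, 1.6]
gripper_width: 0.0874
```

>>> send_rows([
  {"travel":[0,0,0.015],"spin":0},
  {"travel":[0,0,0.015],"spin":0},
  {"travel":[0,0,0.015],"spin":0},
  {"travel":[0,0,0.015],"spin":0},
  {"travel":[0,0,0.015],"spin":0},
])

```text
time_s: 8.4
tcp_pos: [0.4479, 0.3007, 0.2926]
eef_rot: [-176.6, -3.7, -16.6]
contact_force: [-0.8, 0.7, -0.2]
gripper_width: 0.0875
```

>>> send_rows([
  {"travel":[0.03,0,0],"spin":0},
  {"travel":[0.03,0,0],"spin":0},
  {"travel":[0,0,0],"spin":0},
])

```text
time_s: 8.65
tcp_pos: [0.5056, 0.2781, 0.2928]
eef_rot: [-176.8, -3.6, -16.7]
contact_force: [0.9, -0.0, 0.4]
gripper_width: 0.0872
```

>>> send_rows([
  {"travel":[0,0,0],"spin":0},
  {"travel":[0,0,0],"spin":0},
  {"travel":[0,0,0],"spin":0},
  {"travel":[0,0,0],"spin":0},
  {"travel":[0,0,0],"spin":0},
])

```text
time_s: 9.07
tcp_pos: [0.5062, 0.2738, 0.2926]
eef_rot: [-176.8, -3.6, -17.1]
contact_force: [0.1, -1.1, -0.3]
gripper_width: 0.087
```

>>> send_rows([
  {"travel":[0,0,-0.001],"spin":0},
  {"travel":[0,0,0.001],"spin":0},
  {"travel":[0,0,-0.001],"spin":0},
  {"travel":[0,0,0.001],"spin":0},
  {"travel":[0,0,-0.001],"spin":0},
])

```text
time_s: 9.48
tcp_pos: [0.5048, 0.2748, 0.2946]
eef_rot: [-176.7, -3.6, -17.0]
contact_force: [0.8, 0.3, -0.9]
gripper_width: 0.0876
```

>>> send_rows([
  {"travel":[0,0,0],"spin":7},
  {"travel":[0,0,0],"spin":7},
  {"travel":[0,0,0],"spin":7},
  {"travel":[0,0,0],"spin":7},
  {"travel":[0,0,0],"spin":7},
])

```text
time_s: 9.9
tcp_pos: [0.5047, 0.2755, 0.2951]
eef_rot: [-175.1, -1.0, -52.6]
contact_force: [-1.0, 0.1, -0.9]
gripper_width: 0.0877
```

>>> send_rows([
  {"travel":[0,0,0],"spin":-7},
  {"travel":[0,0,0],"spin":-7},
  {"travel":[0,0,0],"spin":-7},
  {"travel":[0,0,0],"spin":-7},
  {"travel":[0,0,0],"spin":-7},
])

```text
time_s: 10.32
tcp_pos: [0.5046, 0.2758, 0.2951]
eef_rot: [-176.6, -3.6, -18.1]
contact_force: [0.3, 0.1, 0.3]
gripper_width: 0.0878
```

>>> send_rows([
  {"travel":[0,0,-0.015],"spin":0},
  {"travel":[0,0,-0.015],"spin":0},
  {"travel":[0,0,-0.015],"spin":0},
  {"travel":[0,0,-0.015],"spin":0},
  {"travel":[0,0,-0.015],"spin":0},
])

```text
time_s: 10.73
tcp_pos: [0.4971, 0.2723, 0.3682]
eef_rot: [-177.0, -3.3, -17.5]
contact_force: [0.1, 0.0, 0.0]
gripper_width: 0.0875
```

>>> send_rows([
  {"travel":[0,0,0],"spin":-7},
  {"travel":[0,0,0],"spin":-7},
  {"travel":[0,0,0],"spin":-7},
  {"travel":[0,0,0],"spin":-7},
  {"travel":[0,0,0],"spin":-7},
])

```text
time_s: 11.15
tcp_pos: [0.4981, 0.2734, 0.3739]
eef_rot: [-179.4, -4.9, 18.3]
contact_force: [-0.1, 0.1, -0.9]
gripper_width: 0.0874
```

>>> send_rows([
  {"travel":[0,0,0],"spin":-7},
  {"travel":[0,0,0],"spin":-6},
  {"travel":[0,0,0],"spin":0},
])

```text
time_s: 11.4
tcp_pos: [0.498, 0.2737, 0.3741]
eef_rot: [179.4, -4.9, 32.2]
contact_force: [-0.1, -0.6, -0.2]
gripper_width: 0.0878
```

```bash
cat > go.py <<'E'
from h import *
import sys
t=np.array([float(v) for v in sys.argv[1:4]]); s=r.get_state(); M=Rm(s['eef_rot'])
print('t',s['time_s'],'tcp',s['tcp_pos'].round(4),'rot',s['eef_rot'].round(2),'zaxis',M[:,2].round(4),'j',s['joints'].round(1),'F',s['contact_force'].round(1))
print('tool travel',(M.T@(t-s['tcp_pos'])).round(4),'1mm world down in tool',(M.T@[0,0,-1]).round(3))
E
python3 go.py .5022 .2981 .13
```

```text
t 11.4 tcp [0.498  0.2737 0.3741] rot [179.44  -4.88  32.16] zaxis [ 0.0772  0.0369 -0.9963] j [ 49.9   3.8  -3.1   2.1 -78.7  71.9] F [-0.1 -0.6 -0.2]
tool travel [-0.0043 -0.0208  0.2444] 1mm world down in tool [-0.085 -0.01   0.996]
```

>>> send_rows([
  {"travel":[-0.0006,-0.003,0.035],"spin":0},
  {"travel":[-0.0006,-0.003,0.035],"spin":0},
  {"travel":[-0.0006,-0.003,0.035],"spin":0},
  {"travel":[-0.0006,-0.003,0.035],"spin":0},
  {"travel":[-0.001,-0.003,0.035],"spin":0},
])

```text
time_s: 11.82
tcp_pos: [0.5062, 0.2955, 0.2048]
eef_rot: [179.7, -6.1, 31.1]
contact_force: [0.5, 0.5, -0.1]
gripper_width: 0.0879
```

>>> send_rows([
  {"travel":[-0.001,-0.003,0.035],"spin":0},
  {"travel":[0,0,0],"spin":0},
  {"travel":[0,0,0],"spin":0},
])

```text
time_s: 12.07
tcp_pos: [0.504, 0.2969, 0.1616]
eef_rot: [179.6, -5.4, 30.5]
contact_force: [1.2, 0.1, 1.5]
gripper_width: 0.0874
```

```bash
python3 go.py .5022 .2981 .12
```

```text
t 12.0667 tcp [0.504  0.2969 0.1616] rot [179.63  -5.45  30.52] zaxis [ 0.0851  0.0426 -0.9955] j [ 51.2  11.9 -21.9   2.9 -51.3  67.6] F [1.2 0.1 1.5]
tool travel [-0.0049 -0.0022  0.0413] 1mm world down in tool [-0.095 -0.006  0.995]
```

>>> send_rows([
  {"travel":[-0.002,-0.0005,0.023],"spin":0},
  {"travel":[-0.002,-0.0005,0.023],"spin":0},
  {"travel":[-0.002,-0.0005,0.023],"spin":0},
  {"travel":[-0.001,-0.0005,0.012],"spin":0},
  {"travel":[0,0,0],"spin":0},
])

```text
time_s: 12.48
tcp_pos: [0.5101, 0.304, 0.0903]
eef_rot: [179.8, -6.3, 30.1]
contact_force: [-0.4, -0.2, 0.5]
gripper_width: 0.0876
```

```bash
python3 go.py .5038 .2989 .069
```

```text
t 12.4833 tcp [0.5101 0.304  0.0903] rot [179.82  -6.33  30.08] zaxis [ 0.097   0.0525 -0.9939] j [ 51.2  16.6 -26.7   3.7 -40.9  66.1] F [-0.4 -0.2  0.5]
tool travel [-0.0103  0.0011  0.0203] 1mm world down in tool [-0.11  -0.003  0.994]
```

>>> send_rows([
  {"travel":[-0.006,0.0005,0.009],"spin":0},
  {"travel":[-0.005,0.0005,0.008],"spin":0},
  {"travel":[-0.001,0,0.003],"spin":0},
  {"travel":[0,0,0],"spin":0},
])

```text
time_s: 12.82
tcp_pos: [0.5063, 0.3019, 0.0769]
eef_rot: [180.0, -6.9, 29.9]
contact_force: [0.8, 0.6, 0.5]
gripper_width: 0.0876
```

```bash
python3 go.py .5038 .2989 .069
```

```text
t 12.8167 tcp [0.5063 0.3019 0.0769] rot [179.96  -6.94  29.93] zaxis [ 0.1051  0.0596 -0.9927] j [ 51.5  16.9 -28.8   4.2 -37.9  65.2] F [0.8 0.6 0.5]
tool travel [-0.0046  0.0013  0.0074] 1mm world down in tool [-0.121 -0.001  0.993]
```

>>> send_rows([
  {"travel":[-0.003,0.0005,0.006],"spin":0},
  {"travel":[-0.001,0,0.002],"spin":0},
  {"travel":[0,0,0],"spin":0},
])

```text
time_s: 13.07
tcp_pos: [0.5053, 0.3013, 0.071]
eef_rot: [-180.0, -7.2, 29.9]
contact_force: [-0.7, 0.0, 1.2]
gripper_width: 0.0876
```

>>> send_rows([
  {"travel":[0,0,0],"spin":0},
  {"travel":[0,0,0],"spin":0},
  {"travel":[0,0,0],"spin":0},
  {"travel":[0,0,0],"spin":0},
  {"travel":[0,0,0],"spin":0},
], gripper=-1, squeeze=25)

```text
time_s: 13.48
tcp_pos: [0.5058, 0.3017, 0.0717]
eef_rot: [-180.0, -7.3, 29.9]
contact_force: [0.8, 0.3, 0.7]
gripper_width: 0.0598
```

>>> send_rows([
  {"travel":[0,0,0],"spin":0},
  {"travel":[0,0,0],"spin":0},
])

```text
time_s: 13.65
tcp_pos: [0.5059, 0.3018, 0.0718]
eef_rot: [-180.0, -7.3, 29.9]
contact_force: [0.2, -0.7, 1.6]
gripper_width: 0.0469
```

```bash
python3 go.py .5038 .2989 .25
```

```text
t 13.65 tcp [0.5059 0.3018 0.0718] rot [-179.97   -7.26   29.92] zaxis [ 0.1092  0.0635 -0.992 ] j [ 51.6  17.1 -29.5   4.4 -36.7  65. ] F [ 0.2 -0.7  1.6]
tool travel [ 0.0193  0.0014 -0.1772] 1mm world down in tool [-0.126  0.001  0.992]
```

Still closing; I wait for the grip, then lift.

>>> send_rows([
  {"travel":[0,0,0],"spin":0},
  {"travel":[0,0,0],"spin":0},
  {"travel":[0,0,0],"spin":0},
  {"travel":[0,0,0],"spin":0},
  {"travel":[0,0,0],"spin":0},
])

```text
time_s: 14.07
tcp_pos: [0.5058, 0.3016, 0.0717]
eef_rot: [-180.0, -7.2, 29.9]
contact_force: [-0.3, 0.2, 0.3]
gripper_width: 0.0311
```

>>> send_rows([
  {"travel":[0,0,0],"spin":0},
  {"travel":[0,0,0],"spin":0},
])

```text
time_s: 14.23
tcp_pos: [0.5059, 0.3016, 0.0717]
eef_rot: [-180.0, -7.2, 29.9]
contact_force: [0.4, -0.1, 0.2]
gripper_width: 0.0316
```

>>> send_rows([
  {"travel":[0.0015,0,-0.012],"spin":0},
  {"travel":[0.0015,0,-0.012],"spin":0},
  {"travel":[0.0015,0,-0.012],"spin":0},
  {"travel":[0.0015,0,-0.012],"spin":0},
  {"travel":[0.0015,0,-0.012],"spin":0},
])

```text
time_s: 14.65
tcp_pos: [0.5024, 0.2986, 0.1282]
eef_rot: [179.9, -6.6, 29.8]
contact_force: [-0.4, 0.7, -2.5]
gripper_width: 0.0316
```

```bash
python3 go.py .5038 .2989 .20
```

```text
t 14.65 tcp [0.5024 0.2986 0.1282] rot [179.91  -6.59  29.83] zaxis [ 0.1003  0.0556 -0.9934] j [ 51.6  13.2 -25.6   3.6 -45.2  65.9] F [-0.4  0.7 -2.5]
tool travel [ 0.0096  0.0006 -0.0712] 1mm world down in tool [-0.115 -0.002  0.993]
```

>>> send_rows([
  {"travel":[0.003,0,-0.025],"spin":0},
  {"travel":[0.003,0,-0.025],"spin":0},
  {"travel":[0.003,0,-0.025],"spin":0},
  {"travel":[0,0,0],"spin":0},
])

```text
time_s: 14.98
tcp_pos: [0.5008, 0.2975, 0.2056]
eef_rot: [179.9, -6.3, 29.8]
contact_force: [0.7, 0.3, -1.6]
gripper_width: 0.0316
```

>>> send_rows([
  {"travel":[-0.008,0.029,0],"spin":3},
  {"travel":[-0.007,0.029,0],"spin":3},
  {"travel":[-0.006,0.0295,0],"spin":3},
  {"travel":[-0.0045,0.03,0],"spin":3},
  {"travel":[-0.003,0.03,0],"spin":3},
])

```text
time_s: 15.4
tcp_pos: [0.5325, 0.1511, 0.1985]
eef_rot: [-178.3, -6.0, 14.5]
contact_force: [0.6, 0.7, -2.5]
gripper_width: 0.0315
```

>>> send_rows([
  {"travel":[-0.001,0.03,0],"spin":3},
  {"travel":[0.0005,0.03,0],"spin":3},
  {"travel":[0.002,0.03,0],"spin":3},
  {"travel":[0.0035,0.03,0],"spin":3},
  {"travel":[0.005,0.03,0],"spin":3},
])

```text
time_s: 15.82
tcp_pos: [0.5607, -0.0038, 0.1879]
eef_rot: [-176.7, -4.8, -1.3]
contact_force: [0.7, 0.9, -2.7]
gripper_width: 0.0312
```

>>> send_rows([
  {"travel":[0.0065,0.029,0],"spin":3},
  {"travel":[0.008,0.029,0],"spin":3},
  {"travel":[0.0095,0.0285,0],"spin":3},
  {"travel":[0.011,0.028,0],"spin":3},
  {"travel":[0.012,0.027,0],"spin":3},
])

```text
time_s: 16.23
tcp_pos: [0.5856, -0.1577, 0.176]
eef_rot: [-175.6, -3.3, -17.1]
contact_force: [0.4, 0.6, -3.6]
gripper_width: 0.0317
```

>>> send_rows([
  {"travel":[0,0,0],"spin":0},
  {"travel":[0,0,0],"spin":0},
])

```text
time_s: 16.4
tcp_pos: [0.5844, -0.1632, 0.1725]
eef_rot: [-175.7, -3.0, -17.7]
contact_force: [-0.1, 0.7, -3.2]
gripper_width: 0.0317
```

```bash
python3 go.py .611 -.180 .20
```

```text
t 16.4 tcp [ 0.5844 -0.1632  0.1725] rot [-175.66   -3.01  -17.7 ] zaxis [ 0.0728  0.0561 -0.9958] j [  0.7  14.7 -13.7  -3.8 -57.4  73.6] F [-0.1  0.7 -3.2]
tool travel [ 0.0319  0.0059 -0.0264] 1mm world down in tool [-0.052  0.076  0.996]
```

>>> send_rows([
  {"travel":[0,0,-0.004],"spin":-7},
  {"travel":[0,0,-0.004],"spin":-7},
  {"travel":[0,0,-0.004],"spin":-7},
  {"travel":[0,0,-0.004],"spin":-7},
  {"travel":[0,0,-0.004],"spin":-7},
])

```text
time_s: 16.82
tcp_pos: [0.5787, -0.1625, 0.1863]
eef_rot: [-177.9, -4.4, 18.0]
contact_force: [-0.3, -0.6, -3.7]
gripper_width: 0.0315
```

>>> send_rows([
  {"travel":[0,0,0],"spin":-7},
  {"travel":[0,0,0],"spin":-7},
  {"travel":[0,0,0],"spin":-6},
  {"travel":[0,0,0],"spin":0},
  {"travel":[0,0,0],"spin":0},
])

```text
time_s: 17.23
tcp_pos: [0.5765, -0.1581, 0.184]
eef_rot: [-179.4, -4.8, 39.1]
contact_force: [-0.4, -0.2, -4.3]
gripper_width: 0.0318
```

```bash
python3 go.py .611 -.180 .20; python3 look.py w6 pin
python3 - <<'E'
from h import *
for n in('scene','top'):
    p,d=r.capture(n); cv2.imwrite(f'pics/{n}6.png',p); np.save(f'pics/{n}6.npy',d)
a=cv2.resize(cv2.imread('pics/scene6.png')[150:350,200:400],(600,600),interpolation=cv2.INTER_CUBIC)
b=cv2.resize(cv2.imread('pics/w6.png'),(800,600)); cv2.imwrite('pics/c6.png',cv2.resize(np.hstack([a,b]),(800,343)))
E
```

```text
t 17.2333 tcp [ 0.5765 -0.1581  0.184 ] rot [-179.41   -4.77   39.07] zaxis [ 0.0581  0.0604 -0.9965] j [  1.1  13.8 -13.2  -3.9 -59.7 129.9] F [-0.4 -0.2 -4.3]
tool travel [ 0.0142  0.0386 -0.0153] 1mm world down in tool [-0.083  0.01   0.996]
[ 0.5765 -0.1581  0.184 ] [-179.4   -4.8   39.1] 17.2333
pin 0.88 [ 0.5728 -0.1636  0.1097] [319. 268.]
```

View pics/c6.png

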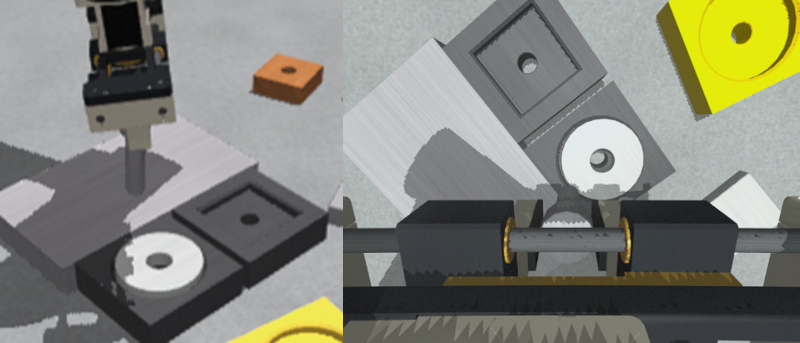

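The crops show the pin held nearly upright, with its foot at scene pixel (280,262). The blank lies flat in the round pocket with its hole at (293,302). I'll work out the foot position.

```bash
cat > pinpos.py <<'E'
from h import *
M1=Rm([-179.97,-7.26,29.92]); t1=np.array([.5059,.3017,.0717])
f_t=M1.T@(np.array([.5022,.2981,0.])-t1); a_t=M1.T@[0,0,1.]
def pred(s): M=Rm(s['eef_rot']); return s['tcp_pos']+M@f_t, M@a_t
def shank(tip):
    c=r.get_calibration('scene'); p,d=r.capture('scene')
    uv=pix(c,tip); u0,v0=uv.astype(int)
    P=np.array([towld(c,ray(c,(a,b))*d[b,a]) for b in range(v0-60,v0+20) for a in range(u0-40,u0+40) if d[b,a]>0])
    q=P[(np.hypot(*(P[:,:2]-tip[:2]).T)<.022)&(P[:,2]>tip[2]-.006)&(P[:,2]<tip[2]+.066)]
    # fit vertical-ish cylinder radius 10 mm
    from scipy.optimize import least_squares
    f=lambda x:np.hypot(q[:,0]-x[0]-x[2]*(q[:,2]-tip[2]),q[:,1]-x[1]-x[3]*(q[:,2]-tip[2]))-.010
    o=least_squares(f,[tip[0],tip[1],0,0],loss='soft_l1',f_scale=.001)
    print('scene fit foot',o.x.round(4),'n',len(q),'zmin',np.percentile(q[:,2],2).round(4),'rms',np.sqrt(np.mean(o.fun**2)).round(4)); return o.x
E
python3 - <<'E'
from pinpos import *
s=r.get_state(); f,a=pred(s); print('pred foot',f.round(4),'axis',a.round(3)); shank(f)
# die/bore in scene: blank top plane fit
c=r.get_calibration('scene'); p,d=r.capture('scene')
hsv=cv2.cvtColor(p,cv2.COLOR_BGR2GRAY)
x=(.611,-.18); n=480; S=.00025; xs=(np.arange(n)-n/2)*S
m=np.array([[pix(c,(x[0]-i,x[1]-j,.048)) for j in xs] for i in xs],np.float32)
v=cv2.remap(p,m[...,0],m[...,1],cv2.INTER_LINEAR); cv2.imwrite('pics/sc_top.png',v)
c2,_=__import__('pickle').load(open('pics/w6.pkl','rb')); w=cv2.imread('pics/w6.png')
m=np.array([[pix(c2,(x[0]-i,x[1]-j,.048)) for j in xs] for i in xs],np.float32)
cv2.imwrite('pics/two.png',cv2.resize(np.hstack([v,cv2.remap(w,m[...,0],m[...,1],cv2.INTER_LINEAR)]),(800,400)))
E
```

```text
pred foot [ 0.571  -0.1642  0.1129] axis [0.039 0.02  0.999]
scene fit foot [ 0.57   -0.1633  0.0327  0.033 ] n 293 zmin 0.1194 rms 0.0011
```

View pics/two.png

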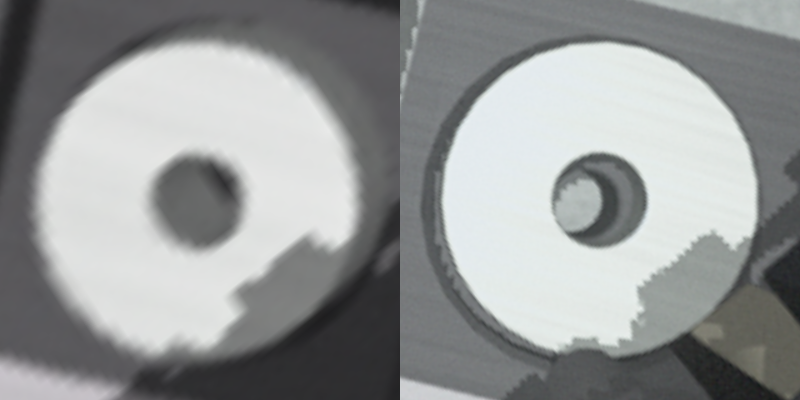

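>>> send_rows([
  {"travel":[0.007,0.0125,0],"spin":0},
  {"travel":[0.007,0.0125,0],"spin":0},
  {"travel":[0.006,0.012,0],"spin":0},
  {"travel":[0,0,0],"spin":0},
  {"travel":[0,0,0],"spin":0},
])

```text
time_s: 17.95
tcp_pos: [0.6169, -0.1756, 0.1861]
eef_rot: [-179.4, -4.8, 38.8]
contact_force: [0.1, 0.5, -3.2]
gripper_width: 0.0315
```

```bash
cat > st.py <<'E'
from pinpos import *
import sys
t=np.array([float(v) for v in sys.argv[1:4]])
s=r.get_state(); f,a=pred(s); M=Rm(s['eef_rot'])
print('t',round(s['time_s'],2),'tcp',s['tcp_pos'].round(4),'rot',s['eef_rot'].round(1),'F',s['contact_force'].round(1),'w',s['gripper_width'].round(4)); print('pred foot',f.round(4),'axis',a.round(3),'travel',(M.T@(t-f)).round(4))
if len(sys.argv)>4: shank(f)
E
python3 st.py .6092 -.180 .06 1
```

```text
Traceback (most recent call last):
  File "st.py", line 5, in <module>
    print('t',round(s['time_s'],2),'tcp',s['tcp_pos'].round(4),'rot',s['eef_rot'].round(1),'F',s['contact_force'].round(1),'w',s['gripper_width'].round(4)); print('pred foot',f.round(4),'axis',a.round(3),'travel',(M.T@(t-f)).round(4))
                                                                                                                               ^^^^^^^^^^^^^^^^^^^^^^^^
AttributeError: 'float' object has no attribute 'round'
```

```bash
sed -i "s/s\['gripper_width'\].round(4)/round(s['gripper_width'],4)/" st.py; python3 st.py .6092 -.180 .06 1
```

```text
t 17.95 tcp [ 0.6169 -0.1756  0.1861] rot [-179.4   -4.8   38.8] F [ 0.1  0.5 -3.2] w 0.0315
pred foot [ 0.611  -0.1812  0.1147] axis [0.039 0.02  0.999] travel [-0.0053 -0.0015  0.0544]
scene fit foot [ 0.6101 -0.1803  0.0318  0.0341] n 314 zmin 0.1214 rms 0.001
```

>>> send_rows([
  {"travel":[-0.0013,0,0.013],"spin":0},
  {"travel":[-0.0013,0,0.013],"spin":0},
  {"travel":[-0.0013,0,0.013],"spin":0},
  {"travel":[-0.001,0,0.01],"spin":0},
  {"travel":[0,0,0],"spin":0},
])

```text
time_s: 18.42
tcp_pos: [0.6146, -0.1753, 0.1363]
eef_rot: [-179.5, -4.9, 38.7]
contact_force: [-0.5, 0.7, -4.2]
gripper_width: 0.0312
```

```bash
python3 st.py .6092 -.180 .055 1
```

```text
t 18.42 tcp [ 0.6146 -0.1753  0.1363] rot [-179.5   -4.9   38.7] F [-0.5  0.7 -4.2] w 0.0312
pred foot [ 0.6089 -0.1808  0.0649] axis [0.037 0.019 0.999] travel [-0.0001 -0.0004  0.0099]
scene fit foot [ 0.6079 -0.1795  0.0301  0.0276] n 264 zmin 0.0717 rms 0.0011
```

>>> send_rows([
  {"travel":[-0.0007,0.0002,0.012],"spin":0},
  {"travel":[-0.0009,0.0002,0.012],"spin":0},
  {"travel":[-0.0007,0.0001,0.008],"spin":0},
  {"travel":[0,0,0],"spin":0},
])

```text
time_s: 18.8
tcp_pos: [0.6168, -0.1754, 0.1048]
eef_rot: [-179.7, -5.1, 38.8]
contact_force: [-1.0, 0.2, -3.9]
gripper_width: 0.0315
```

```bash
python3 st.py .6092 -.180 .028
```

```text
t 18.8 tcp [ 0.6168 -0.1754  0.1048] rot [-179.7   -5.1   38.8] F [-1.   0.2 -3.9] w 0.0315
pred foot [ 0.6114 -0.1809  0.0333] axis [0.032 0.02  0.999] travel [-0.0016 -0.0021  0.0052]
```

>>> send_rows([
  {"travel":[-0.0016,-0.0012,0],"spin":0},
  {"travel":[0,0,0.003],"spin":0},
  {"travel":[-0.0003,0,0.004],"spin":0},
  {"travel":[-0.0003,0,0.004],"spin":0},
  {"travel":[0,0,0],"spin":0},
])

```text
time_s: 19.22
tcp_pos: [0.6151, -0.1752, 0.0927]
eef_rot: [-179.7, -5.1, 38.8]
contact_force: [-0.3, 0.1, -3.9]
gripper_width: 0.0319
```

```bash
python3 st.py .6092 -.180 .02
```

```text
t 19.22 tcp [ 0.6151 -0.1752  0.0927] rot [-179.7   -5.1   38.8] F [-0.3  0.1 -3.9] w 0.0319
pred foot [ 0.6097 -0.1807  0.0212] axis [0.032 0.02  0.999] travel [-0.     -0.0009  0.0012]
```

The foot reads 0.021, below the pocket floor, with no contact force, so it is in the bore. I go on down.

>>> send_rows([
  {"travel":[-0.0004,-0.0002,0.005],"spin":0},
  {"travel":[-0.0005,-0.0001,0.005],"spin":0},
  {"travel":[0,0,0],"spin":0},
])

```text
time_s: 19.47
tcp_pos: [0.6149, -0.1748, 0.082]
eef_rot: [-179.7, -5.1, 38.8]
contact_force: [-0.2, -0.2, -3.5]
gripper_width: 0.0314
```

```bash
python3 st.py .6096 -.180 .004
```

```text
t 19.47 tcp [ 0.6149 -0.1748  0.082 ] rot [-179.7   -5.1   38.8] F [-0.2 -0.2 -3.5] w 0.0314
pred foot [ 0.6096 -0.1804  0.0105] axis [0.032 0.02  0.999] travel [-0.0003 -0.0002  0.0065]
```

>>> send_rows([
  {"travel":[-0.0004,-0.0001,0.005],"spin":0},
  {"travel":[-0.0003,0,0.003],"spin":0},
  {"travel":[0,0,0],"spin":0},
])

```text
time_s: 19.72
tcp_pos: [0.6149, -0.1747, 0.073]
eef_rot: [-179.7, -5.1, 38.8]
contact_force: [0.1, 0.3, -3.3]
gripper_width: 0.0316
```

```bash
python3 st.py .6096 -.180 .001
```

```text
t 19.72 tcp [ 0.6149 -0.1747  0.073 ] rot [-179.7   -5.1   38.8] F [ 0.1  0.3 -3.3] w 0.0316
pred foot [ 0.6096 -0.1803  0.0015] axis [0.032 0.021 0.999] travel [ 0.0002 -0.0002  0.0005]
```

>>> send_rows([
  {"travel":[0,0,0],"spin":0},
  {"travel":[0,0,0],"spin":0},
  {"travel":[0,0,0],"spin":0},
  {"travel":[0,0,0],"spin":0},
  {"travel":[0,0,0],"spin":0},
], gripper=1)

```text
time_s: 20.13
tcp_pos: [0.6173, -0.1753, 0.0751]
eef_rot: [-180.0, -5.3, 38.9]
contact_force: [1.2, -0.8, -0.2]
gripper_width: 0.0592
```

>>> send_rows([
  {"travel":[0,0,0],"spin":0},
  {"travel":[0,0,0],"spin":0},
  {"travel":[0,0,0],"spin":0},
  {"travel":[0,0,0],"spin":0},
  {"travel":[0,0,0],"spin":0},
])

```text
time_s: 20.55
tcp_pos: [0.6181, -0.1754, 0.0763]
eef_rot: [179.9, -5.4, 38.9]
contact_force: [0.4, 0.1, -0.0]
gripper_width: 0.0864
```

>>> send_rows([
  {"travel":[0.0005,0,-0.01],"spin":0},
  {"travel":[0.001,0,-0.015],"spin":0},
  {"travel":[0.001,0,-0.02],"spin":0},
  {"travel":[0.001,0,-0.02],"spin":0},
  {"travel":[0.001,0,-0.03],"spin":0},
])

```text
time_s: 20.97
tcp_pos: [0.6102, -0.1776, 0.1691]
eef_rot: [-179.5, -4.8, 38.8]
contact_force: [-0.2, -0.1, -0.3]
gripper_width: 0.0876
```

>>> send_rows([
  {"travel":[-0.03,0,-0.02],"spin":0},
  {"travel":[-0.035,0,-0.01],"spin":0},
  {"travel":[-0.03,0,0],"spin":0},
  {"travel":[0,0,0],"spin":0},
  {"travel":[0,0,0],"spin":0},
])

```text
time_s: 21.38
tcp_pos: [0.5362, -0.2417, 0.205]
eef_rot: [179.7, -5.3, 39.1]
contact_force: [0.8, -0.1, 0.6]
gripper_width: 0.0876
```

```bash
python3 look.py w7 pin die_round blank
python3 - <<'E'
from h import *
import pickle
c,d=pickle.load(open('pics/w7.pkl','rb'))
P=np.array([[towld(c,ray(c,(a,b))*d[b,a]) if d[b,a]>0 else (0,0,0) for a in range(0,640,2)] for b in range(0,300,2)]).reshape(-1,3)
n=np.hypot(P[:,0]-.61,P[:,1]+.18)
q=P[(P[:,2]>.085)&(P[:,2]<.115)&(n<.05)]; print('head',len(q),q.mean(0).round(4) if len(q) else 0, cv2.minEnclosingCircle(q[:,:2].astype(np.float32)) if len(q) else 0)
q=P[(n>.02)&(n<.045)&(P[:,2]<.07)&(P[:,2]>.03)]
A=np.c_[q[:,:2]-[.61,-.18],np.ones(len(q))]; print('blank plane',np.linalg.lstsq(A,q[:,2],rcond=None)[0].round(4),len(q))
p,_=r.capture('scene'); a=cv2.resize(p[150:350,200:400],(500,500)); b=cv2.resize(cv2.imread('pics/w7.png'),(667,500)); cv2.imwrite('pics/c7.png',cv2.resize(np.hstack([a,b]),(800,343)))
E
```

```text
[ 0.5362 -0.2417  0.205 ] [179.7  -5.3  39.1] 21.3833
pin 0.59 [ 0.6093 -0.1822 -0.0017] [313. 132.]
blank 0.89 [ 0.6137 -0.1825  0.0297] [316. 125.]
head 408 [ 0.6093 -0.1798  0.0995] ((0.609426736831665, -0.17952948808670044), 0.015804290771484375)
blank plane [ 0.     -0.0002  0.0479] 1818
```

View pics/c7.png

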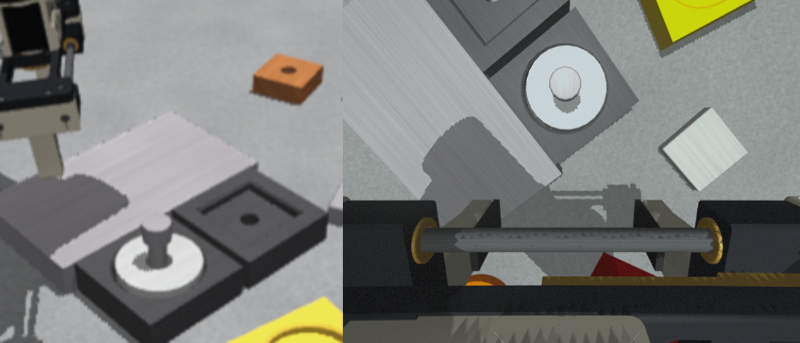

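The pin stands upright in the bore: head top z 0.0995, head centre (0.609, −0.180). The blank is flat at z 0.048, and the gripper is clear of everything. I hand in.

```bash
python3 -c "
from plant import r
print(r.get_state()['qd'].round(2)); print(r.close_job())"
```

```text
[ 0.23  0.45 -0.15  0.17  0.04  0.1 ]
the job is handed in; nothing more can be done
None
```

The job is handed in at about 21 s of the 72 s allowed. The round blank lies flat in the round pocket, and the pin stands in that die's bore, released. `close_job` gives no verdict, so this rests on my own checks.

I pushed the grey blank across the plate between the two open fingers until it dropped into the dark round pocket. Then I gripped the pin by its head, lowered it through the blank's hole and let go.

**Last checks**
- **Blank:** its top measures flat at z 0.048, so its underside is on the 28 mm pocket floor. In the images it sat about 2 mm off the bore's centre; the limit is 6 mm.
- **Pin:** the head top is at z 0.0995, so the foot is on the table. The head centre is at (0.609, −0.180), on the bore within about 1 mm.
- **Contact and bystanders:** the gripper was open and well clear. I kept away from the bins and the square blank but did not measure their positions again.

**Disagreements**
- **Tool tilt:** the tool drifted 5 to 7° off vertical during the moves. I turned it about its own axis so the pin was within about 2° of upright for insertion.
- **Network estimates:** the network put the blank about 4 mm off my bore estimate, within its own stated error. I relied on the image and depth measurements instead.

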